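# Zero the grinder's tool rest and back it off five clicks

## Robot

A 6-joint arm with a two-finger parallel gripper is mounted at the origin on the work surface. World frame = base frame: x ahead of the robot, y to its left, z up, the work surface at z = 0. Lengths are in mm, angles in rad, forces in N, time in s.
With the tool pointing down it reaches from about 350 to 925 mm from the base axis. Payload 6.4 kg.
Tool frame: the origin (TCP) lies midway between the tips of the shut fingers; the grasp point (between the pads) lies 19 mm behind it; z points along the fingers, y is the line along which they close (so a half turn about z gives the same grasp; the last joint's range is limited). The gripper opens to 85 mm and grips with 20 to 120 N. Pads are 22 mm wide; open, the fingers measure 114 mm over their backs; the gripper's body (76 mm by 85 mm) begins 54 mm behind the grasp point. The pads swing forward as they close: fully open they stand 13 mm farther back than shut.
Start: joints at [-1.487, 0.245, 1.558, -0, 1.339, -0.174], TCP at [165.724, -628.529, 193.59] pointing down, gripper open.
Joint ranges: [-3.13, 3.13], [-1.02, 2.26], [0.13, 2.54], [-0.95, 4.09], [0.21, 2.88], [-2.74, 2.74]. Speed limits (rad/s): [2.57, 2.57, 3.14, 3.14, 3.14, 3.14].

## Interface

Orientations are given as a unit quaternion [w, x, y, z].
In Python, from workcell import manip gives the robot as it stands.
- The arm moves only by the tool carry_out, never from a script. Its argument "increments" is a list of rows, each an object of numbers: "x", "y", "z": the shift along the tool's x, y, z in mm; "turn": the turn about the tool's z in rad. In form: [{"x": .., "y": .., "z": .., "turn": ..}, ...]. A call has exactly 5 rows; each row is the pose to reach, as a shift and turn from the pose commanded when the call began, along the tool's axes at that moment; what a row does not reach only later rows make up. A row lasts 1/8 s, in which the tool goes at most 62.5 mm and 10.7 degrees, less where a joint would pass 70% of its speed; a pose out of reach is approached as far as the arm can. A call with a gripper value outside its range is refused whole. "fingers" is the closure, from 0 (fully open) to 1 (shut), set as the call begins (left out, the last holds). The fingers move at their own pace and stop on an object; "force" is the grip in N (left out, the last holds). Time passes only in rows, so rows that repeat a pose let the fingers close, or fill a call up. It gives the time, the measured TCP pose, the force, the opening and the grip force at its end, in the units of the state.
- manip.get_obs(): the state, without advancing time (a new reading comes with each control period).
- manip.grab_frame(name): name is "side" or "top"; returns the picture (480x640x3 uint8, blue, green, red); there is no depth.
- manip.get_calibration(name): a dict with "intrinsics" (3x3 intrinsics, pixels), "R" (3x3) and "t" (3): a world point X has camera coordinates R X + t. Camera axes: x right, y down, z forward; pixel columns grow to the right and rows downward; lengths in mm; the calibration is good to about 2 mm. A picture is of the moment at which its call begins. get_calibration takes no time and is no camera call.
- manip.finish_job(): hands the job in; it is judged then, once.
The state is a dict: "t": time; "joints": joint angles; "dq": joint speeds; "joint_efforts": joint torques, N m; "position": TCP position; "ee_rot": TCP orientation; "wrist_force": force on the tool from outside, world axes, zero at the start; "wrist_torque": the same for the moment, N m; "grip_width": finger opening in mm; "grasp_force": force on a finger pad.
Only numpy, scipy, OpenCV 4.12 (cv2) and the standard library are available. Lean on these libraries where they do the work, as an engineer would, in place of code of your own. Each camera call takes 0.05 s, during which the arm holds its last target. There are 200 camera calls.

## Task

Turn the click dial of the sharpening station clockwise (seen from above) by its handle until it is snug against its stop, without forcing it, then turn it back counter-clockwise by exactly five clicks and let go, leaving the dial sitting in that click. Leave the other things on the bench alone.

Things in the scene. Friction and masses are not known exactly. Their poses are not given: they have to be found in the camera images.
- station: Fixed sharpening station, yaw varies: base plate 15 mm thick with a square pillar (70 x 70 mm, top 75 mm above the bench) under the dial, and a bench grinder (to 230 mm high) whose wheel is 190 to 340 mm from the dial axis towards the station's +y. Origin on the dial's axis at bench height; z up.
- dial: Steel click dial, a flat disc 96 mm across, 16 mm thick, turning about the vertical axis through its origin (centre of its underside, 76 mm above the bench; flat top face at 92 mm). Its +x points along the unloaded lever. It starts 1.5 to 5.5 rad counter-clockwise of the stop (more than a turn is possible); where the stop lies must be felt. Clockwise (negative about z) lowers the rest.
- handle_mid (a point): Centre (half-way up) of the handle: an upright black plastic cylinder, 18 mm across, 36 mm tall, 101 to 137 mm above the bench, on the dial's lever, 38 mm from the dial's axis. It spins freely on its own pin, so it may be pinched from above and led round in a circle without turning the wrist.
- rest: Aluminium tool rest beside the dial, towards the station's +y: an arm hinged on the pillar with a small table at its end, tilted up and down by the dial. Origin on its hinge. It does not touch anything: its lowest place is where the dial meets its stop.
- spindle: Bystander: small turned wooden spindle standing upright, 44 mm across, 115 mm tall. Origin under its centre.
- finish_jar: Bystander: amber glass jar, 64 mm across, 85 mm tall. Origin under its centre.
- spanner: Bystander: steel spanner lying flat. Origin under it.
- dial_centre (a point): Centre of the dial's top face, on its axis. Ten evenly spaced clicks a turn (36 degrees each): the push needed at the handle leaps to 4 to 5 N just after leaving a click's resting place, fades to nothing half-way, then the dial pulls itself into the next. Left alone it stays in a click. The stop is 6 degrees past a resting place; count from that place: five clicks are a half turn.
- rest_arm (a point): Point on the rest's arm, 55 mm from its hinge: moves 0.8 mm up or down per rad of the dial, so it is 2.6 mm above its lowest place when the dial is five clicks back.
- lever_tip (a point): Pointed end of the dial's lever, 60 mm from the axis, 95 mm above the bench. The lever (12 mm wide, top 99 mm above the bench) is sprung: it swings on the dial by 12.7 mrad per N pushed at the handle along its circle (tip 0.76 mm per N). Snug at the stop: 9 to 15 N clockwise for half a second. Above 23 N (tip 18 mm off) the dial is forced: not allowed.

How it is judged (in metres and radians):
On the way:
1. the dial is at its clockwise stop and pressed snug: the sprung lever's tip swung over 5.5 mm clockwise (about 7 N at the handle) for 0.2 s (y of lever_tip in the frame of dial below -0.0055 m and z of rest_arm in the frame of station below 0.06024 m), for 0.2 s.
At the end, for the whole second after the job is handed in: After having been pressed snug against its stop, the dial has been turned back five clicks (within 0.45 of a click, which is 0.22 mm of the rest's arm) and stands still, released (z of rest_arm in the frame of station between 0.06228 and 0.06273 m and angular speed of dial below 0.05 rad/s); the robot touches nothing.
It fails at once if the dial is forced: the sprung lever's tip swung over 18 mm clockwise (about 23 N at the handle) (y of lever_tip in the frame of dial below -0.018 m).
It fails at once if a bystander is moved by more than 20 mm (distance of any of spindle, finish_jar, spanner from where it was at the start of the episode above 0.02 m).
It also fails if it takes over 70 s, if anything falls off the work surface, if the arm or the gripper's body presses on something with over 40 N, if the wrist force passes 120 N, or if a joint passes its speed limit or range.

## Working session

There is one attempt and no reset: what is moved stays moved. The work goes in short steps, Python scripts to look and compute and a tool call to move; the robot and the scene stay as the last step left them, time stands still between calls to the robot, and variables do not carry over. Pictures are saved under pics/ and viewed, at most 10 in all, crops included, and the job is handed in when it is done.

Besides the shell and the picture viewer there is one more tool, called after ">>>" by a JSON object that holds its "op" and its "data". carry_out: Moves the arm, as the interface text tells. Its arguments: {"type":"object","properties":{"increments":{"type":"array"},"fingers":{"type":"number"},"force":{"type":"number"}},"required":["increments"]}

```bash
mkdir -p pics; ls; python3 - <<'E'
from workcell import manip
import cv2,numpy as np
o=manip.get_obs();print(o)
for n in("side","top"):
    cv2.imwrite(f"pics/{n}0.png",manip.grab_frame(n)); c=manip.get_calibration(n);print(n,{k:np.round(v,4).tolist() for k,v in c.items()})
E
```

```text
pics
{'t': 0.0, 'joints': array([-1.48711408e+00,  2.45829882e-01,  1.55906473e+00, -3.21828866e-05,
        1.33871762e+00, -1.74090401e-01]), 'dq': array([-1.37762210e-03, -9.38016561e-04, -1.34700434e-05, -3.08780035e-03,
       -2.46142763e-04,  4.41556691e-04]), 'joint_efforts': array([ 7.00472920e-04, -4.29506421e+01, -3.26130903e+01, -1.02596684e-04,
        5.30801219e-03,  1.37993860e-05]), 'position': array([ 165.6494631 , -627.85410202,  192.44304189]), 'ee_rot': array([-1.00946145e-03,  9.91704665e-01,  1.28533406e-01,  2.99905753e-05]), 'wrist_force': array([-0.50982131, -0.13457486, -0.19135808]), 'wrist_torque': array([-0.01751979,  0.01082204,  0.0098124 ]), 'grasp_force': 0.0, 'grip_width': 85.14987322360672}
side {'intrinsics': [[577.3921, 0.0, 311.4115], [0.0, 577.3921, 235.7731], [0.0, 0.0, 1.0]], 'R': [[-0.8963, -0.4435, 0.0067], [-0.3206, 0.6373, -0.7008], [0.3065, -0.6302, -0.7134]], 't': [403.7801, 304.2945, 826.4252]}
top {'intrinsics': [[445.4351, 0.0, 319.5143], [0.0, 445.4351, 235.5326], [0.0, 0.0, 1.0]], 'R': [[0.0107, -0.9995, -0.0286], [-0.9832, -0.0053, -0.1827], [0.1825, 0.03, -0.9828]], 't': [-96.7736, 535.4927, 771.8891]}
```

View pics/side0.png

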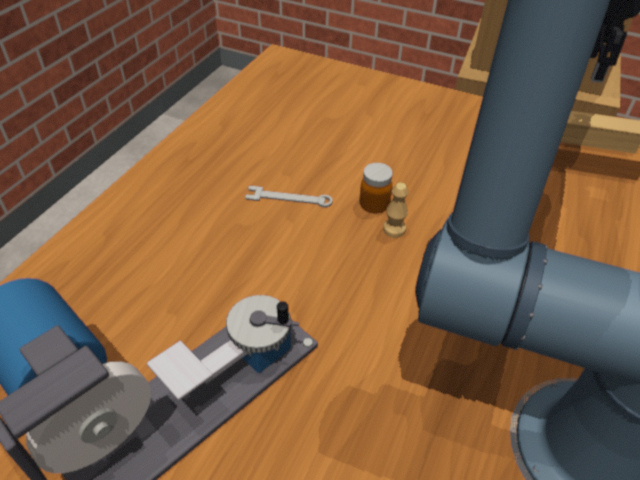

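View pics/top0.png

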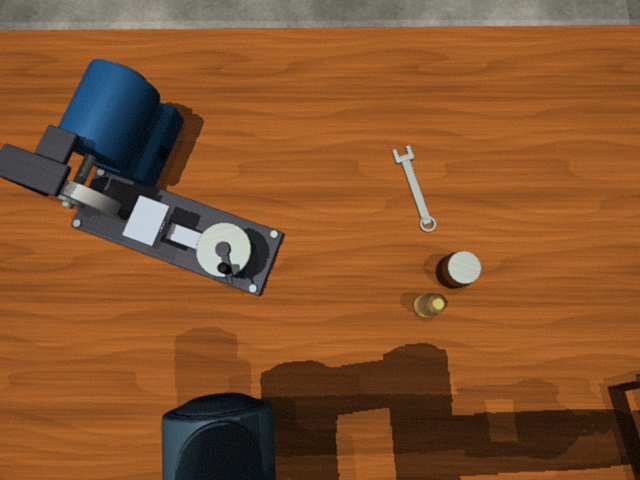

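The side view shows the dial at about (259,323) and the black handle at (283,312). The top view shows the dial at (223,249), the handle at (224,268), and the bystanders well away to the right.

```bash
cat > h.py <<'E'
from workcell import manip
import cv2,numpy as np
C={n:manip.get_calibration(n) for n in("side","top")}
def ray(n,p):
    c=C[n];R=np.array(c["R"]);d=R.T@np.linalg.solve(np.array(c["intrinsics"]),[p[0],p[1],1.]);return -R.T@np.array(c["t"]),d/np.linalg.norm(d)
def plane(n,p,z):
    o,d=ray(n,p);return o+d*(z-o[2])/d[2]
def two(a,b):
    (o1,d1),(o2,d2)=ray("side",a),ray("top",b)
    s=np.linalg.lstsq(np.c_[d1,-d2],o2-o1,rcond=None)[0];p,q=o1+s[0]*d1,o2+s[1]*d2
    return (p+q)/2,np.linalg.norm(p-q)
def proj(n,X):
    c=C[n];u=np.array(c["intrinsics"])@(np.array(c["R"])@X+np.array(c["t"]));return u[:2]/u[2]
def blobs(m,box,mn=15):
    k=np.zeros_like(m);x0,y0,x1,y1=box;k[y0:y1,x0:x1]=m[y0:y1,x0:x1]
    return [c for c in cv2.findContours(k,cv2.RETR_EXTERNAL,cv2.CHAIN_APPROX_NONE)[0] if cv2.contourArea(c)>mn]
E
python3 - <<'E'
from h import *
B={"side":(220,285,315,370),"top":(185,215,265,290)}
for n in B:
    im=cv2.imread(f"pics/{n}0.png");hsv=cv2.cvtColor(im,cv2.COLOR_BGR2HSV)
    g=((hsv[...,1]<60)&(hsv[...,2]>125)).astype(np.uint8);k=(hsv[...,2]<45).astype(np.uint8)
    for nm,m in(("grey",g),("black",k)):
        for c in blobs(m,B[n]):
            h=cv2.convexHull(c);print(n,nm,cv2.contourArea(c),cv2.boundingRect(c),cv2.fitEllipse(h) if len(h)>5 else 0)
    x0,y0,x1,y1=B[n];cv2.imwrite(f"pics/{n}c.png",cv2.resize(im[y0:y1,x0:x1],None,fx=5,fy=5))
a,b=[cv2.resize(cv2.imread(f"pics/{n}c.png"),(400,400)) for n in B]
cv2.imwrite("pics/c.png",np.hstack([a,b]))
E
```

```text
side grey 345.5 (220, 340, 23, 29) ((225.46380615234375, 353.6299133300781), (19.29470443725586, 47.192047119140625), 53.6109504699707)
side grey 56.5 (303, 338, 10, 8) ((307.6909484863281, 340.8655090332031), (9.307159423828125, 10.355297088623047), 70.28608703613281)
side grey 1926.0 (226, 295, 62, 53) ((257.75396728515625, 321.0492248535156), (51.745025634765625, 63.36223602294922), 81.8110580444336)
side black 93.0 (227, 359, 20, 11) ((236.8673553466797, 365.901123046875), (8.160043716430664, 23.48518943786621), 58.94832992553711)
side black 136.5 (278, 303, 10, 22) ((282.1095275878906, 313.259033203125), (10.91829776763916, 22.405797958374023), 176.4808807373047)
top grey 28.5 (249, 284, 8, 6) ((252.255615234375, 287.1617431640625), (6.491483211517334, 7.476687908172607), 81.16448211669922)
top grey 1951.0 (185, 223, 65, 54) ((217.03941345214844, 246.7339324951172), (54.60276794433594, 68.66336822509766), 111.11382293701172)
top black 101.5 (218, 263, 14, 12) ((224.8753204345703, 268.2884216308594), (10.62276840209961, 14.351402282714844), 115.00055694580078)
top black 690.0 (231, 229, 34, 54) ((246.54209899902344, 256.35211181640625), (38.581817626953125, 55.838104248046875), 11.386558532714844)
top black 143.0 (185, 215, 15, 16) ((195.2180633544922, 222.21885681152344), (14.733144760131836, 30.187400817871094), 103.66678619384766)
```

View pics/c.png

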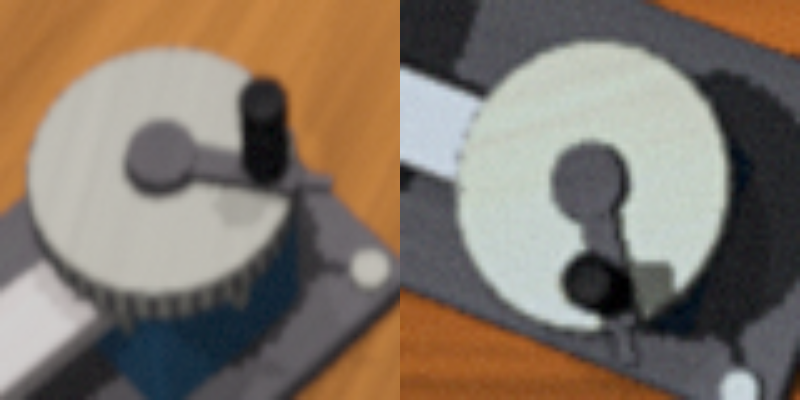

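The crops show the hub at side (258.7,318.4) and top (223,249.1). The handle's top end is at side (282.7,305.2) and top (222.8,267.7), and the lever tip is at top (230.6,282.5).

```bash
python3 - <<'E'
from h import *
h,e=two((258.7,318.4),(223,249.1));print("hub",h,e,plane("top",(223,249.1),101),plane("top",(223.5,249.2),92))
t,e=two((282.7,305.2),(222.8,267.7));print("handle top",t,e,plane("top",(222.8,267.7),137))
m,e=two((283,313.5),(225,269));print("mid",m,e)
p=plane("top",(230.6,282.5),99);print("tip",p)
v=t[:2]-h[:2];print("r",np.hypot(*v),np.degrees(np.arctan2(v[1],v[0])),np.degrees(np.arctan2(p[1]-h[1],p[0]-h[0])),np.hypot(p[1]-h[1],p[0]-h[0]))
# station +y: rest direction in top view white arm/table
a=plane("top",(146,220),76);w=a-h;print("rest yaw",np.degrees(np.arctan2(w[1],w[0])),a)
o=manip.get_obs();q=o["ee_rot"]
from scipy.spatial.transform import Rotation as R
print(R.from_quat(np.roll(q,-1)).as_matrix().round(3))
E
```

```text
hub [502.9762205   73.62115295  93.95176672] 0.270424201475755 [501.76774201  71.80615725 101.        ] [502.97365893  73.17930512  92.        ]
handle top [466.435725    62.38634185 134.2756555 ] 0.9284975952604972 [465.68946793  61.5527171  137.        ]
mid [466.23609769  63.19355011 115.5727706 ] 0.7039104215872389
tip [444.73063415  56.39130086  99.        ]
r 38.228638374818736 -162.90933011897437 -163.521052336268 60.74056413930124
rest yaw 69.55036700180115 [557.9210962  220.97264879  76.        ]
[[ 0.967  0.255 -0.   ]
 [ 0.255 -0.967  0.002]
 [ 0.    -0.002 -1.   ]]
```

>>> {"op": "carry_out", "data": {"increments": [{"x": 30,"y": -38,"z": -5},{"x": 67,"y": -85,"z": -10},{"x": 104,"y": -132,"z": -10},{"x": 141,"y": -179,"z": -10},{"x": 178,"y": -226,"z": -10}], "fingers": 0.3, "force": 60}}

```text
$.increments[0]: bad value
```

>>> {"op": "carry_out", "data": {"increments": [{"x": 37,"y": -47},{"x": 74,"y": -94},{"x": 111,"y": -141},{"x": 148,"y": -188},{"x": 185,"y": -235}]}}

```text
$.increments[0]: bad value
```

>>> {"op": "carry_out", "data": {"increments": [{"x": 30,"y": -38,"z": -5,"turn": 0},{"x": 67,"y": -85,"z": -10,"turn": 0},{"x": 104,"y": -132,"z": -10,"turn": 0},{"x": 141,"y": -179,"z": -10,"turn": 0},{"x": 178,"y": -226,"z": -10,"turn": 0}], "fingers": 0.3, "force": 60}}

```text
t: 0.72
position: [280.6, -362.5, 203.1]
ee_rot: [-0.0, 0.992, 0.128, 0.0]
wrist_force: [0.2, -0.0, 0.2]
grip_width: 59.9
grasp_force: 0.0
```

>>> {"op": "carry_out", "data": {"increments": [{"x": 37,"y": -47,"z": 0,"turn": 0},{"x": 74,"y": -94,"z": 0,"turn": 0},{"x": 111,"y": -141,"z": 0,"turn": 0},{"x": 148,"y": -188,"z": 0,"turn": 0},{"x": 185,"y": -235,"z": 0,"turn": 0}]}}

```text
t: 1.35
position: [399.5, -88.3, 203.5]
ee_rot: [0.0, 0.992, 0.128, 0.0]
wrist_force: [0.9, 0.1, 0.6]
grip_width: 59.9
grasp_force: 0.0
```

>>> {"op": "carry_out", "data": {"increments": [{"x": 37,"y": -47,"z": 0,"turn": 0},{"x": 74,"y": -94,"z": 0,"turn": 0},{"x": 104,"y": -130,"z": 0,"turn": 0},{"x": 104,"y": -130,"z": 20,"turn": 0},{"x": 104,"y": -130,"z": 40,"turn": 0}]}}

```text
t: 1.98
position: [466.5, 62.9, 162.8]
ee_rot: [-0.0, 0.992, 0.129, -0.0]
wrist_force: [0.3, 1.0, 0.7]
grip_width: 59.7
grasp_force: 0.0
```

```bash
python3 - <<'E'
from h import *
o=manip.get_obs();print(o["position"],o["wrist_force"])
a=manip.grab_frame("side")[230:380,200:350];b=manip.grab_frame("top")[190:340,150:300]
cv2.imwrite("pics/d.png",np.hstack([cv2.resize(i,(400,400)) for i in(a,b)]))
E
```

```text
[466.49242103  62.85689312 162.78265429] [0.26517715 1.00674448 0.66269615]
```

View pics/d.png

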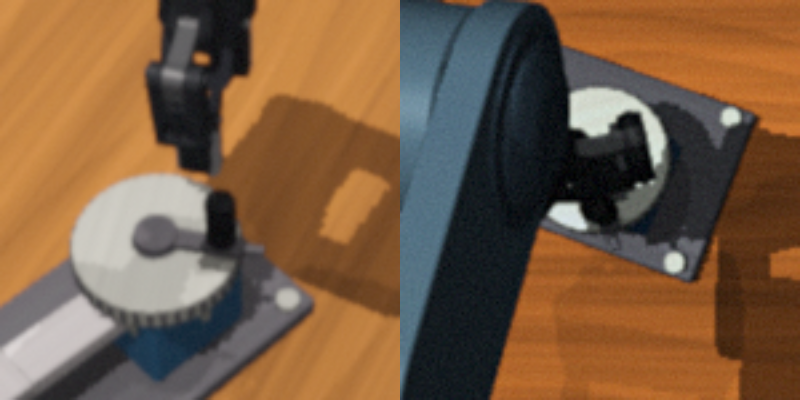

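The gripper is straddling the handle's column, which sits at about (218,220) in the left crop. The path down is clear.

>>> {"op": "carry_out", "data": {"increments": [{"x": 0,"y": 0,"z": 20,"turn": 0},{"x": 0,"y": 0,"z": 40,"turn": 0},{"x": 0,"y": 0,"z": 57,"turn": 0},{"x": 0,"y": 0,"z": 57,"turn": 0},{"x": 0,"y": 0,"z": 57,"turn": 0}]}}

```text
t: 2.7
position: [467.2, 61.9, 107.4]
ee_rot: [0.0, 0.992, 0.128, 0.001]
wrist_force: [-0.6, -0.1, -0.1]
grip_width: 59.8
grasp_force: 0.0
```

>>> {"op": "carry_out", "data": {"increments": [{"x": 0,"y": 0,"z": 0,"turn": 0},{"x": 0,"y": 0,"z": 0,"turn": 0},{"x": 0,"y": 0,"z": 0,"turn": 0},{"x": 0,"y": 0,"z": 0,"turn": 0},{"x": 0,"y": 0,"z": 0,"turn": 0}], "fingers": 1, "force": 60}}

```text
t: 3.32
position: [466.6, 62.0, 106.6]
ee_rot: [-0.0, 0.992, 0.129, -0.0]
wrist_force: [-0.4, -0.2, -0.4]
grip_width: -0.1
grasp_force: 0.0
```

The fingers shut on nothing, so I'll look.

```bash
python3 - <<'E'
from h import *
a=manip.grab_frame("side")[270:370,220:320];b=manip.grab_frame("top")[200:300,170:270]
cv2.imwrite("pics/e.png",np.hstack([cv2.resize(i,(400,400)) for i in(a,b)]))
for n in C: print(n,proj(n,np.array([466.6,62,106.6])),proj(n,np.array([466.6,62,125.6])))
E
```

```text
side [283.56961055 316.55186181] [283.20786821 308.71046927]
top [226.90885172 269.16854841] [224.22916188 267.92001352]
```

View pics/e.png

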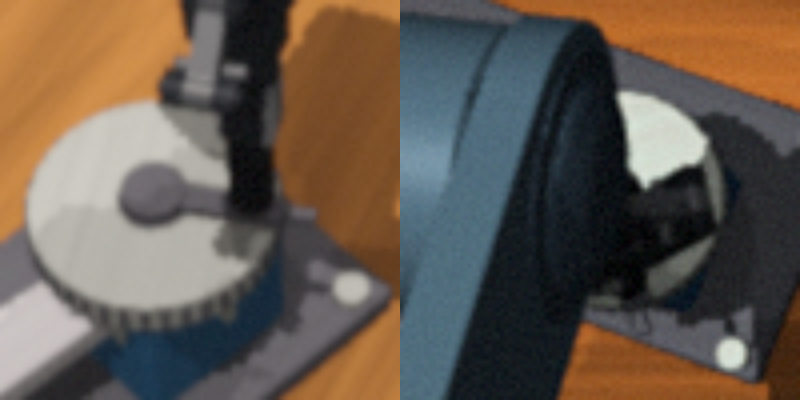

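```bash
python3 - <<'E'
from h import *
f=lambda i:(255*(i/255.)**.4).astype(np.uint8)
a=manip.grab_frame("side")[250:340,240:330];b=manip.grab_frame("top")[230:300,200:270]
cv2.imwrite("pics/f.png",np.hstack([cv2.resize(f(i),(400,400),interpolation=cv2.INTER_CUBIC) for i in(a,b)]))
o=manip.get_obs();print({k:np.round(o[k],3) for k in("position","wrist_force","grip_width","grasp_force","joints")})
E
```

```text
{'position': array([466.587,  62.006, 106.544]), 'wrist_force': array([ 0.103,  0.197, -0.184]), 'grip_width': np.float64(0.1), 'grasp_force': np.float64(0.0), 'joints': array([-0.109, -0.083,  2.076,  0.   ,  1.149,  1.204])}
```

View pics/f.png

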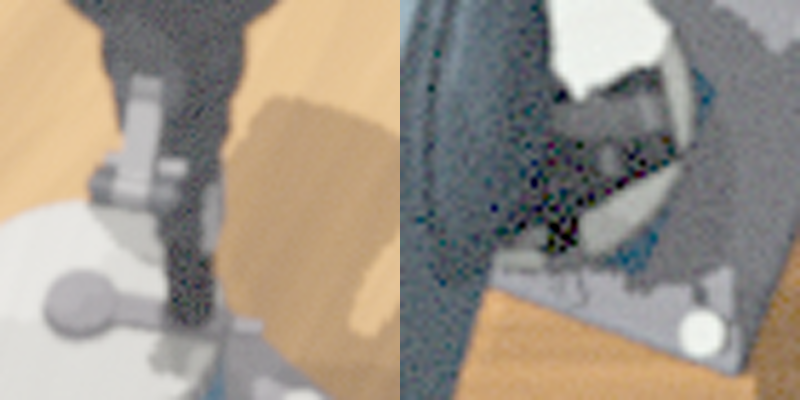

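The fingers shut beside or above the handle. I'll raise the tool, open it, and compare predicted fingertip pixels with the picture.

>>> {"op": "carry_out", "data": {"increments": [{"x": 0,"y": 0,"z": -20,"turn": 0},{"x": 0,"y": 0,"z": -40,"turn": 0},{"x": 0,"y": 0,"z": -57,"turn": 0},{"x": 0,"y": 0,"z": -57,"turn": 0},{"x": 0,"y": 0,"z": -57,"turn": 0}]}}

```text
t: 4.15
position: [466.1, 62.1, 162.9]
ee_rot: [-0.0, 0.992, 0.129, -0.001]
wrist_force: [-0.3, 0.4, 0.1]
grip_width: -0.0
grasp_force: 0.0
```

```bash
python3 - <<'E'
from h import *
f=lambda i:(255*(i/255.)**.45).astype(np.uint8)
o=manip.get_obs();P=o["position"];print(P,o["grip_width"])
from scipy.spatial.transform import Rotation as R
M=R.from_quat(np.roll(o["ee_rot"],-1)).as_matrix()
out=[]
for n,(x0,y0) in(("side",(230,235)),("top",(190,210))):
    s=400/90;a=cv2.resize(f(manip.grab_frame(n)[y0:y0+90,x0:x0+90]),(400,400),interpolation=cv2.INTER_CUBIC)
    for off,col in(((0,0,0),(0,0,255)),((0,0,-19),(0,255,0)),((0,0,-73),(255,0,0)),((11,0,0),(0,0,255)),((-11,0,0),(0,0,255))):
        u=(proj(n,P+M@np.array(off))-(x0,y0)+.5)*s;cv2.circle(a,tuple(int(v) for v in u),4,col,1)
    out.append(a)
cv2.imwrite("pics/g.png",np.hstack(out))
E
```

```text
[466.12366173  62.06690389 162.87250254] -0.005551520403243186
```

View pics/g.png

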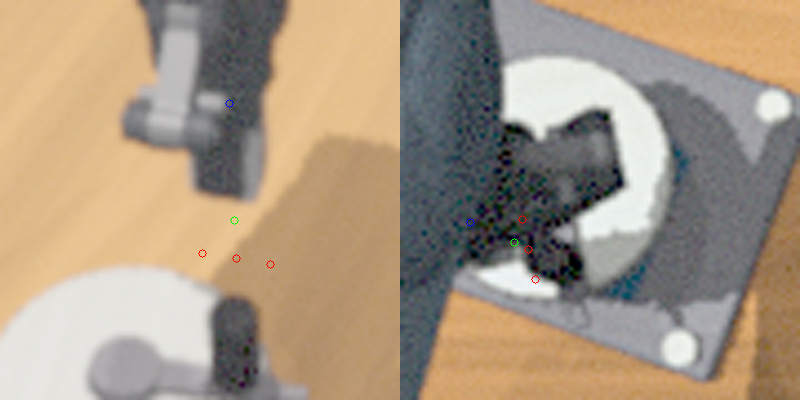

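The shut tip appears at about side (281,278). It was predicted at (283.6,293), so the arm and camera disagree by 20–35 mm. I'll turn the tool 90° to see it in both views.

>>> {"op": "carry_out", "data": {"increments": [{"x": 0,"y": 0,"z": 0,"turn": -0.18},{"x": 0,"y": 0,"z": 0,"turn": -0.36},{"x": 0,"y": 0,"z": 0,"turn": -0.54},{"x": 0,"y": 0,"z": 0,"turn": -0.72},{"x": 0,"y": 0,"z": 0,"turn": -0.9}]}}

```text
t: 4.88
position: [466.1, 62.0, 162.7]
ee_rot: [-0.001, 0.835, 0.55, -0.001]
wrist_force: [-0.6, -0.3, 0.3]
grip_width: 0.4
grasp_force: 0.0
```

>>> {"op": "carry_out", "data": {"increments": [{"x": 0,"y": 0,"z": 0,"turn": -0.17},{"x": 0,"y": 0,"z": 0,"turn": -0.34},{"x": 0,"y": 0,"z": 0,"turn": -0.51},{"x": 0,"y": 0,"z": 0,"turn": -0.67},{"x": 0,"y": 0,"z": 0,"turn": -0.67}]}}

```text
t: 5.5
position: [466.2, 62.0, 162.9]
ee_rot: [-0.001, 0.611, 0.791, -0.0]
wrist_force: [-0.7, 0.1, -0.7]
grip_width: 0.3
grasp_force: 0.0
```

```bash
python3 - <<'E'
from h import *
f=lambda i:(255*(i/255.)**.45).astype(np.uint8)
o=manip.get_obs();P=o["position"];print(P,o["grip_width"],o["joints"])
from scipy.spatial.transform import Rotation as R
M=R.from_quat(np.roll(o["ee_rot"],-1)).as_matrix()
out=[]
for n,(x0,y0) in(("side",(220,215)),("top",(190,200))):
    s=4;im=manip.grab_frame(n);cv2.imwrite(f"pics/{n}_h.png",im);a=cv2.resize(f(im[y0:y0+100,x0:x0+100]),(400,400),interpolation=cv2.INTER_CUBIC)
    for off,col in(((0,0,0),(0,0,255)),((0,0,-19),(0,255,0)),((0,0,-73),(255,0,0))):
        u=(proj(n,P+M@np.array(off))-(x0,y0)+.5)*s;cv2.circle(a,tuple(int(v) for v in u),4,col,1)
    out.append(a)
cv2.imwrite("pics/h.png",np.hstack(out))
E
```

```text
[466.17918206  62.04257874 162.86373459] 0.2589580746904345 [-1.09462229e-01 -1.57739774e-01  2.03233724e+00 -5.66303588e-06
  1.26834023e+00 -3.64595936e-01]
```

View pics/h.png

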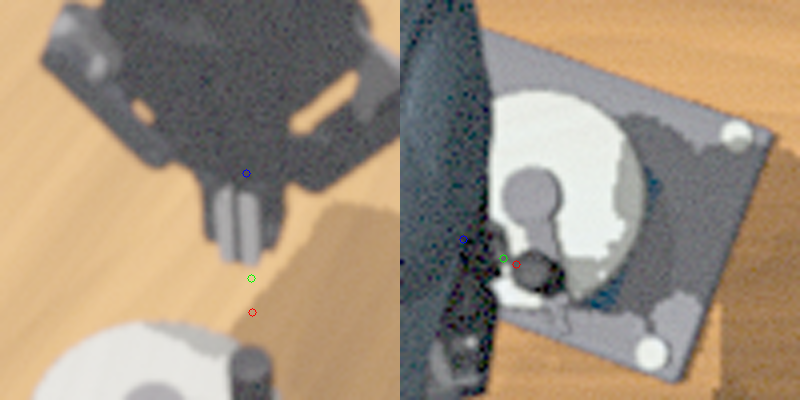

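Side shows the shut pads ending at about (279.5,280.5), and top shows the tip near (214.5,261). The horizontal position agrees with the arm, but the tips look higher than reported.

```bash
python3 - <<'E'
from h import *
for a in((279.5,280.5),(280.5,278.5)):
  for b in((214.5,261),(215,259.5)): print(two(a,b))
for z in(185,190,195,200): print(z,proj("side",np.array([466.2,62,z])),proj("top",np.array([466.2,62,z])))
E
```

```text
(array([470.27595783,  62.18267336, 187.45024093]), np.float64(0.11128246880708746))
(array([471.76723649,  61.51007081, 186.32738373]), np.float64(1.8577755618357825))
(array([469.51416506,  61.09494696, 191.09269417]), np.float64(0.5226142727734376))
(array([470.99450086,  60.42440429, 189.9877383 ]), np.float64(2.482050383943949))
185 [282.25250996 282.57852072] [214.88418924 263.83429336]
190 [282.14588576 280.24291801] [214.0246127  263.43575687]
195 [282.03830018 277.88625605] [213.15237469 263.03134999]
200 [281.92974014 275.50824874] [212.26719337 262.62094203]
```

The tips stand about 25–30 mm higher than reported. I'll descend farther, in stages, while watching the force and then the finger opening.

>>> {"op": "carry_out", "data": {"increments": [{"x": 0,"y": 0,"z": 0,"turn": 0},{"x": 0,"y": 0,"z": 0,"turn": 0},{"x": 0,"y": 0,"z": 25,"turn": 0},{"x": 0,"y": 0,"z": 50,"turn": 0},{"x": 0,"y": 0,"z": 70,"turn": 0}], "fingers": 0.45, "force": 80}}

```text
t: 6.22
position: [466.3, 62.0, 92.6]
ee_rot: [-0.0, 0.611, 0.792, -0.0]
wrist_force: [-0.4, 0.6, 0.7]
grip_width: 46.9
grasp_force: 0.0
```

>>> {"op": "carry_out", "data": {"increments": [{"x": 0,"y": 0,"z": 0,"turn": 0},{"x": 0,"y": 0,"z": 0,"turn": 0},{"x": 0,"y": 0,"z": 0,"turn": 0},{"x": 0,"y": 0,"z": 0,"turn": 0},{"x": 0,"y": 0,"z": 0,"turn": 0}], "fingers": 1, "force": 40}}

```text
t: 6.85
position: [467.2, 62.0, 94.2]
ee_rot: [0.001, 0.611, 0.792, 0.0]
wrist_force: [1.8, 0.3, -0.8]
grip_width: 14.7
grasp_force: 39.3
```

The grip holds but the width is only 14.7 mm, which looks like a rim grip. I'll open, go 13 mm lower and close again.

>>> {"op": "carry_out", "data": {"increments": [{"x": 0,"y": 0,"z": 0,"turn": 0},{"x": 0,"y": 0,"z": 0,"turn": 0},{"x": 0,"y": 0,"z": 5,"turn": 0},{"x": 0,"y": 0,"z": 9,"turn": 0},{"x": 0,"y": 0,"z": 13,"turn": 0}], "fingers": 0.5}}

```text
t: 7.48
position: [466.4, 62.0, 80.1]
ee_rot: [-0.0, 0.611, 0.792, -0.0]
wrist_force: [0.2, 0.3, 0.3]
grip_width: 43.0
grasp_force: 0.0
```

>>> {"op": "carry_out", "data": {"increments": [{"x": 0,"y": 0,"z": 0,"turn": 0},{"x": 0,"y": 0,"z": 0,"turn": 0},{"x": 0,"y": 0,"z": 0,"turn": 0},{"x": 0,"y": 0,"z": 0,"turn": 0},{"x": 0,"y": 0,"z": 0,"turn": 0}], "fingers": 1, "force": 60}}

```text
t: 8.1
position: [467.0, 62.1, 80.7]
ee_rot: [0.0, 0.611, 0.792, 0.0]
wrist_force: [4.7, 1.2, -3.5]
grip_width: 15.6
grasp_force: 58.5
```

```bash
python3 - <<'E'
from h import *
f=lambda i:(255*(i/255.)**.45).astype(np.uint8)
o=manip.get_obs();P=o["position"];print(P,o["grip_width"],o["wrist_force"],o["wrist_torque"])
out=[]
for n,(x0,y0) in(("side",(220,265)),("top",(190,200))):
    out.append(cv2.resize(f(manip.grab_frame(n)[y0:y0+100,x0:x0+100]),(400,400),interpolation=cv2.INTER_CUBIC))
cv2.imwrite("pics/i.png",np.hstack(out))
E
```

```text
[467.0356657   62.08669936  80.71138649] 15.610549477948277 [ 4.67248679  1.23307426 -3.52246121] [ 0.21928799 -0.61518584  0.0480925 ]
```

View pics/i.png

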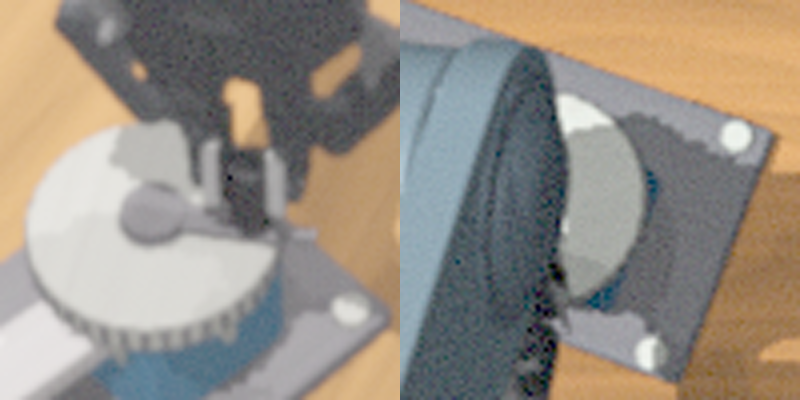

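The pads straddle the handle well at side crop (240,190), and the width reading just runs low. Next I'll make a table of circle increments, stopping 15° past each resting place. A stop there would give about 12 N.

```bash
cat >> h.py <<'E'
def circ(p0,angs,yaw=104.7,r=38.):
    a=np.radians(yaw);x=np.array([np.cos(a),np.sin(a)]);y=np.array([np.sin(a),-np.cos(a)])
    f=lambda t:r*np.array([np.cos(np.radians(t)),np.sin(np.radians(t))])
    return [[round(float((f(t)-f(p0))@v),1) for v in(x,y)] for t in angs]
def F(cx=502.9,cy=73.4):
    o=manip.get_obs();d=o["position"][:2]-[cx,cy];r=np.hypot(*d);u=d/r;w=o["wrist_force"];t=np.array([-u[1],u[0]])
    print("t %.2f r %.1f phi %.1f | on tool: radial %.1f tang(ccw) %.1f z %.1f"%(o["t"],r,np.degrees(np.arctan2(d[1],d[0])),w[:2]@u,w[:2]@t,w[2]),"grip",round(o["grip_width"],1))
E
python3 - <<'E'
from h import *
F()
print(circ(-163,[-166,-169,-172,-175,-178]))
p=-178
for k in range(9):
    print(p,circ(p,[p-7.2*i for i in range(1,6)]));p-=36
E
```

```text
t 8.20 r 37.6 phi -162.5 | on tool: radial -5.1 tang(ccw) 0.3 z -4.0 grip 15.8
[[2.0, -0.0], [4.0, 0.0], [6.0, 0.2], [7.9, 0.5], [9.9, 0.9]]
-178 [[4.6, 1.3], [9.0, 3.2], [13.1, 5.7], [16.8, 8.6], [20.2, 12.0]]
-214 [[2.9, 3.8], [5.3, 7.9], [7.2, 12.3], [8.6, 16.9], [9.3, 21.6]]
-250 [[0.1, 4.8], [-0.3, 9.5], [-1.4, 14.2], [-3.0, 18.7], [-5.2, 22.9]]
-286 [[-2.7, 3.9], [-5.9, 7.5], [-9.4, 10.7], [-13.4, 13.3], [-17.6, 15.5]]
-322 [[-4.5, 1.6], [-9.2, 2.6], [-13.9, 3.1], [-18.7, 2.9], [-23.4, 2.2]]
-358 [[-4.6, -1.3], [-9.0, -3.2], [-13.1, -5.7], [-16.8, -8.6], [-20.2, -12.0]]
-394 [[-2.9, -3.8], [-5.3, -7.9], [-7.2, -12.3], [-8.6, -16.9], [-9.3, -21.6]]
-430 [[-0.1, -4.8], [0.3, -9.5], [1.4, -14.2], [3.0, -18.7], [5.2, -22.9]]
-466 [[2.7, -3.9], [5.9, -7.5], [9.4, -10.7], [13.4, -13.3], [17.6, -15.5]]
```

>>> {"op": "carry_out", "data": {"increments": [{"x": 2,"y": -0.2,"z": 0,"turn": 0},{"x": 4,"y": -0.3,"z": 0,"turn": 0},{"x": 6,"y": -0.3,"z": 0,"turn": 0},{"x": 8,"y": -0.2,"z": 0,"turn": 0},{"x": 9.9,"y": 0.1,"z": 0,"turn": 0}]}}

```text
t: 8.82
position: [465.5, 70.3, 80.8]
ee_rot: [0.002, 0.611, 0.792, -0.0]
wrist_force: [8.5, -3.1, -6.7]
grip_width: 15.5
grasp_force: 58.6
```

```bash
python3 -c "
from h import *
F()"
```

```text
t 8.82 r 37.5 phi -175.3 | on tool: radial -8.2 tang(ccw) 3.8 z -6.7 grip 15.5
```

>>> {"op": "carry_out", "data": {"increments": [{"x": 4.6,"y": 2.3,"z": 0,"turn": 0},{"x": 9,"y": 4.7,"z": 0,"turn": 0},{"x": 13.1,"y": 7.2,"z": 0,"turn": 0},{"x": 16.8,"y": 10.1,"z": 0,"turn": 0},{"x": 20.2,"y": 13.5,"z": 0,"turn": 0}]}}

```text
t: 9.45
position: [471.5, 93.7, 80.6]
ee_rot: [0.0, 0.61, 0.792, -0.002]
wrist_force: [-0.1, -5.2, 0.9]
grip_width: 15.7
grasp_force: 59.1
```

```bash
python3 -c "
from h import *
F();F(503.6,73.5)"
```

```text
t 9.45 r 37.4 phi 147.0 | on tool: radial -2.7 tang(ccw) 4.4 z 0.9 grip 15.7
t 9.45 r 37.9 phi 147.7 | on tool: radial -2.7 tang(ccw) 4.4 z 0.9 grip 15.7
```

>>> {"op": "carry_out", "data": {"increments": [{"x": 2.9,"y": 3.8,"z": 0,"turn": 0},{"x": 5.3,"y": 7.9,"z": 0,"turn": 0},{"x": 7.2,"y": 12.3,"z": 0,"turn": 0},{"x": 8.6,"y": 16.9,"z": 0,"turn": 0},{"x": 9.3,"y": 21.6,"z": 0,"turn": 0}]}}

```text
t: 10.07
position: [489.6, 108.6, 80.5]
ee_rot: [-0.001, 0.61, 0.792, -0.002]
wrist_force: [-2.1, -5.2, 3.2]
grip_width: 15.5
grasp_force: 59.3
```

```bash
python3 -c "
from h import *
F(503.6,73.5)"
```

```text
t 10.07 r 37.8 phi 111.8 | on tool: radial -4.0 tang(ccw) 3.9 z 3.2 grip 15.5
```

>>> {"op": "carry_out", "data": {"increments": [{"x": 0.1,"y": 4.8,"z": 0,"turn": 0},{"x": -0.3,"y": 9.5,"z": 0,"turn": 0},{"x": -1.4,"y": 14.2,"z": 0,"turn": 0},{"x": -3,"y": 18.7,"z": 0,"turn": 0},{"x": -5.2,"y": 22.9,"z": 0,"turn": 0}]}}

```text
t: 10.7
position: [512.5, 110.2, 80.4]
ee_rot: [-0.002, 0.611, 0.792, -0.001]
wrist_force: [-4.8, -2.9, 6.1]
grip_width: 15.6
grasp_force: 59.7
```

```bash
python3 -c "
from h import *
F(503.6,73.5)"
```

```text
t 10.70 r 37.8 phi 76.4 | on tool: radial -4.0 tang(ccw) 4.0 z 6.1 grip 15.6
```

>>> {"op": "carry_out", "data": {"increments": [{"x": -2.7,"y": 3.9,"z": 0,"turn": 0},{"x": -5.9,"y": 7.5,"z": 0,"turn": 0},{"x": -9.4,"y": 10.7,"z": 0,"turn": 0},{"x": -13.4,"y": 13.3,"z": 0,"turn": 0},{"x": -17.6,"y": 15.5,"z": 0,"turn": 0}]}}

```text
t: 11.32
position: [532.4, 98.0, 80.5]
ee_rot: [-0.002, 0.611, 0.792, 0.0]
wrist_force: [-6.1, 2.3, 5.7]
grip_width: 15.7
grasp_force: 59.8
```

```bash
python3 -c "
from h import *
F(503.6,73.5)"
```

```text
t 11.32 r 37.8 phi 40.4 | on tool: radial -3.2 tang(ccw) 5.8 z 5.7 grip 15.7
```

>>> {"op": "carry_out", "data": {"increments": [{"x": -0.6,"y": 0.2,"z": 0,"turn": 0},{"x": -1.3,"y": 0.4,"z": 0,"turn": 0},{"x": -2.5,"y": 0.9,"z": 0,"turn": 0},{"x": -2.5,"y": 0.9,"z": 0,"turn": 0},{"x": -2.5,"y": 0.9,"z": 0,"turn": 0}]}}

```text
t: 11.95
position: [535.1, 94.5, 80.6]
ee_rot: [0.0, 0.611, 0.792, -0.0]
wrist_force: [-3.7, -0.8, 4.2]
grip_width: 15.7
grasp_force: 59.6
```

```bash
python3 -c "
from h import *
F(503.6,73.5)"
```

```text
t 11.95 r 37.9 phi 33.7 | on tool: radial -3.5 tang(ccw) 1.4 z 4.2 grip 15.7
```

```bash
python3 -c "
from h import *
print(circ(-326,[-326-6.4*i for i in range(1,6)]))"
```

```text
[[-4.1, 1.2], [-8.3, 1.9], [-12.5, 2.1], [-16.7, 1.9], [-20.9, 1.2]]
```

>>> {"op": "carry_out", "data": {"increments": [{"x": -4.1,"y": 1.2,"z": 0,"turn": 0},{"x": -8.3,"y": 1.9,"z": 0,"turn": 0},{"x": -12.5,"y": 2.1,"z": 0,"turn": 0},{"x": -16.7,"y": 1.9,"z": 0,"turn": 0},{"x": -20.9,"y": 1.2,"z": 0,"turn": 0}]}}

```text
t: 12.58
position: [541.7, 76.0, 80.6]
ee_rot: [-0.001, 0.611, 0.792, 0.002]
wrist_force: [-2.9, 5.6, 3.1]
grip_width: 15.6
grasp_force: 59.6
```

```bash
python3 -c "
from h import *
F(503.6,73.5)"
```

```text
t 12.57 r 38.2 phi 3.8 | on tool: radial -2.5 tang(ccw) 5.8 z 3.1 grip 15.6
```

>>> {"op": "carry_out", "data": {"increments": [{"x": -0.6,"y": -0.1,"z": 0,"turn": 0},{"x": -1.3,"y": -0.3,"z": 0,"turn": 0},{"x": -2.6,"y": -0.7,"z": 0,"turn": 0},{"x": -2.6,"y": -0.7,"z": 0,"turn": 0},{"x": -2.6,"y": -0.7,"z": 0,"turn": 0}]}}

```text
t: 13.2
position: [541.7, 71.8, 80.7]
ee_rot: [0.0, 0.611, 0.792, 0.0]
wrist_force: [-1.9, 1.2, 2.9]
grip_width: 15.6
grasp_force: 59.5
```

```bash
python3 -c "
from h import *
F(503.6,73.5)
print(circ(-362,[-362-6.4*i for i in range(1,6)]))"
```

```text
t 13.20 r 38.2 phi -2.5 | on tool: radial -1.9 tang(ccw) 1.1 z 2.9 grip 15.6
[[-4.0, -1.4], [-7.8, -3.3], [-11.4, -5.6], [-14.7, -8.3], [-17.6, -11.3]]
```

Passed that click too (the 5th). I'll go on to the 6th.

>>> {"op": "carry_out", "data": {"increments": [{"x": -4,"y": -1.4,"z": 0,"turn": 0},{"x": -7.8,"y": -3.3,"z": 0,"turn": 0},{"x": -11.4,"y": -5.6,"z": 0,"turn": 0},{"x": -14.7,"y": -8.3,"z": 0,"turn": 0},{"x": -17.6,"y": -11.3,"z": 0,"turn": 0}]}}

```text
t: 13.82
position: [536.1, 52.9, 80.8]
ee_rot: [0.0, 0.611, 0.792, 0.002]
wrist_force: [3.6, 7.4, -0.1]
grip_width: 15.6
grasp_force: 59.1
```

```bash
python3 -c "
from h import *
F(503.6,73.5)"
```

```text
t 13.82 r 38.4 phi -32.3 | on tool: radial -0.9 tang(ccw) 8.2 z -0.1 grip 15.6
```

>>> {"op": "carry_out", "data": {"increments": [{"x": 0,"y": 0,"z": 0,"turn": 0},{"x": 0,"y": 0,"z": 0,"turn": 0},{"x": 0,"y": 0,"z": 0,"turn": 0},{"x": 0,"y": 0,"z": 0,"turn": 0},{"x": 0,"y": 0,"z": 0,"turn": 0}]}}

```text
t: 14.45
position: [536.2, 53.2, 80.8]
ee_rot: [0.001, 0.611, 0.792, 0.002]
wrist_force: [3.5, 7.3, -0.1]
grip_width: 16.1
grasp_force: 59.2
```

```bash
python3 -c "
from h import *
F(503.6,73.5)"
```

```text
t 14.45 r 38.4 phi -31.9 | on tool: radial -0.9 tang(ccw) 8.1 z -0.1 grip 16.1
```

>>> {"op": "carry_out", "data": {"increments": [{"x": -0.5,"y": -0.5,"z": 0,"turn": 0},{"x": -1,"y": -1.1,"z": 0,"turn": 0},{"x": -1,"y": -1.1,"z": 0,"turn": 0},{"x": -1,"y": -1.1,"z": 0,"turn": 0},{"x": -1,"y": -1.1,"z": 0,"turn": 0}]}}

```text
t: 15.08
position: [535.7, 52.4, 80.8]
ee_rot: [0.001, 0.611, 0.792, 0.003]
wrist_force: [3.9, 7.2, -0.9]
grip_width: 15.1
grasp_force: 59.1
```

```bash
python3 -c "
from h import *
F(503.6,73.5)"
```

```text
t 15.07 r 38.4 phi -33.4 | on tool: radial -0.7 tang(ccw) 8.2 z -0.9 grip 15.1
```

>>> {"op": "carry_out", "data": {"increments": [{"x": -0.6,"y": -0.8,"z": 0,"turn": 0},{"x": -1.2,"y": -1.6,"z": 0,"turn": 0},{"x": -1.2,"y": -1.6,"z": 0,"turn": 0},{"x": -1.2,"y": -1.6,"z": 0,"turn": 0},{"x": -1.2,"y": -1.6,"z": 0,"turn": 0}]}}

```text
t: 15.7
position: [535.0, 51.2, 80.9]
ee_rot: [0.001, 0.611, 0.792, 0.003]
wrist_force: [6.4, 10.1, -2.9]
grip_width: 15.7
grasp_force: 59.0
```

```bash
python3 -c "
from h import *
F(503.6,73.5)"
```

```text
t 15.70 r 38.5 phi -35.4 | on tool: radial -0.6 tang(ccw) 11.9 z -2.9 grip 15.7
```

That is the stop: 11.9 N, well above the click peak and rising. I'll hold it snug for one call, then compute the way back.

>>> {"op": "carry_out", "data": {"increments": [{"x": 0,"y": 0,"z": 0,"turn": 0},{"x": 0,"y": 0,"z": 0,"turn": 0},{"x": 0,"y": 0,"z": 0,"turn": 0},{"x": 0,"y": 0,"z": 0,"turn": 0},{"x": 0,"y": 0,"z": 0,"turn": 0}]}}

```text
t: 16.32
position: [534.9, 51.3, 80.9]
ee_rot: [0.001, 0.611, 0.792, 0.003]
wrist_force: [6.0, 10.3, -3.5]
grip_width: 15.9
grasp_force: 59.0
```

```bash
python3 -c "
from h import *
F(503.6,73.5)
p=-399
for k in range(5):
    print(p,circ(p,[p+8*i for i in range(1,6)]));p+=40"
```

```text
t 16.32 r 38.4 phi -35.4 | on tool: radial -1.1 tang(ccw) 11.8 z -3.5 grip 15.9
-399 [[3.4, 4.0], [7.4, 7.6], [11.8, 10.5], [16.6, 12.8], [21.6, 14.4]]
-359 [[5.2, 0.9], [10.5, 1.1], [15.8, 0.5], [20.9, -0.8], [25.8, -2.9]]
-319 [[4.6, -2.7], [8.7, -6.0], [12.4, -9.8], [15.5, -14.1], [18.0, -18.8]]
-279 [[1.8, -5.0], [2.9, -10.2], [3.2, -15.5], [2.8, -20.8], [1.7, -25.9]]
-239 [[-1.8, -5.0], [-4.4, -9.6], [-7.5, -13.9], [-11.2, -17.7], [-15.4, -20.9]]
```

>>> {"op": "carry_out", "data": {"increments": [{"x": 3.4,"y": 4,"z": 0,"turn": 0},{"x": 7.4,"y": 7.6,"z": 0,"turn": 0},{"x": 11.8,"y": 10.5,"z": 0,"turn": 0},{"x": 16.6,"y": 12.8,"z": 0,"turn": 0},{"x": 21.6,"y": 14.4,"z": 0,"turn": 0}]}}

```text
t: 16.95
position: [541.6, 72.8, 80.7]
ee_rot: [0.001, 0.611, 0.792, -0.001]
wrist_force: [0.1, -2.9, 2.5]
grip_width: 15.6
grasp_force: 59.5
```

>>> {"op": "carry_out", "data": {"increments": [{"x": 5.2,"y": 0.9,"z": 0,"turn": 0},{"x": 10.5,"y": 1.1,"z": 0,"turn": 0},{"x": 15.8,"y": 0.5,"z": 0,"turn": 0},{"x": 20.9,"y": -0.8,"z": 0,"turn": 0},{"x": 25.8,"y": -2.9,"z": 0,"turn": 0}]}}

```text
t: 17.58
position: [532.2, 98.1, 80.7]
ee_rot: [0.0, 0.611, 0.792, 0.0]
wrist_force: [-0.3, -2.6, 3.5]
grip_width: 15.6
grasp_force: 59.5
```

```bash
python3 -c "
from h import *
F(503.6,73.5)"
```

```text
t 17.57 r 37.7 phi 40.7 | on tool: radial -1.9 tang(ccw) -1.8 z 3.5 grip 15.6
```

>>> {"op": "carry_out", "data": {"increments": [{"x": 4.6,"y": -2.7,"z": 0,"turn": 0},{"x": 8.7,"y": -6,"z": 0,"turn": 0},{"x": 12.4,"y": -9.8,"z": 0,"turn": 0},{"x": 15.5,"y": -14.1,"z": 0,"turn": 0},{"x": 18,"y": -18.8,"z": 0,"turn": 0}]}}

```text
t: 18.2
position: [508.9, 110.8, 80.6]
ee_rot: [-0.0, 0.611, 0.792, -0.0]
wrist_force: [-0.5, -2.7, 2.3]
grip_width: 15.6
grasp_force: 59.4
```

>>> {"op": "carry_out", "data": {"increments": [{"x": 1.8,"y": -5,"z": 0,"turn": 0},{"x": 2.9,"y": -10.2,"z": 0,"turn": 0},{"x": 3.2,"y": -15.5,"z": 0,"turn": 0},{"x": 2.8,"y": -20.8,"z": 0,"turn": 0},{"x": 1.7,"y": -25.9,"z": 0,"turn": 0}]}}

```text
t: 18.82
position: [483.4, 105.4, 80.6]
ee_rot: [-0.0, 0.611, 0.792, -0.0]
wrist_force: [2.0, -3.8, 1.3]
grip_width: 15.6
grasp_force: 59.2
```

```bash
python3 -c "
from h import *
F(503.6,73.5)"
```

```text
t 18.82 r 37.8 phi 122.3 | on tool: radial -4.3 tang(ccw) 0.3 z 1.3 grip 15.6
```

>>> {"op": "carry_out", "data": {"increments": [{"x": -1.8,"y": -5,"z": 0,"turn": 0},{"x": -4.4,"y": -9.6,"z": 0,"turn": 0},{"x": -7.5,"y": -13.9,"z": 0,"turn": 0},{"x": -11.2,"y": -17.7,"z": 0,"turn": 0},{"x": -15.4,"y": -20.9,"z": 0,"turn": 0}]}}

```text
t: 19.45
position: [467.4, 85.2, 80.6]
ee_rot: [0.0, 0.611, 0.792, 0.0]
wrist_force: [3.7, 0.2, -0.4]
grip_width: 15.4
grasp_force: 59.3
```

>>> {"op": "carry_out", "data": {"increments": [{"x": 0,"y": 0,"z": 0,"turn": 0},{"x": 0,"y": 0,"z": 0,"turn": 0},{"x": 0,"y": 0,"z": 0,"turn": 0},{"x": 0,"y": 0,"z": 0,"turn": 0},{"x": 0,"y": 0,"z": 0,"turn": 0}]}}

```text
t: 20.08
position: [467.6, 85.6, 80.6]
ee_rot: [-0.0, 0.611, 0.792, 0.0]
wrist_force: [2.6, -1.3, 0.3]
grip_width: 15.6
grasp_force: 59.4
```

```bash
python3 -c "
from h import *
F(503.6,73.5)"
```

```text
t 20.07 r 38.0 phi 161.5 | on tool: radial -2.9 tang(ccw) 0.4 z 0.3 grip 15.6
```

At −198.5°, with about zero tangential force, it is resting in a click. I'll release, lift and check.

>>> {"op": "carry_out", "data": {"increments": [{"x": 0,"y": 0,"z": 0,"turn": 0},{"x": 0,"y": 0,"z": 0,"turn": 0},{"x": 0,"y": 0,"z": 0,"turn": 0},{"x": 0,"y": 0,"z": -20,"turn": 0},{"x": 0,"y": 0,"z": -60,"turn": 0}], "fingers": 0.5}}

```text
t: 20.7
position: [465.6, 85.6, 139.4]
ee_rot: [-0.002, 0.611, 0.792, -0.001]
wrist_force: [0.4, 0.4, -0.1]
grip_width: 42.5
grasp_force: 0.0
```

>>> {"op": "carry_out", "data": {"increments": [{"x": -40,"y": 0,"z": -20,"turn": 0},{"x": -90,"y": 0,"z": -40,"turn": 0},{"x": -140,"y": 0,"z": -50,"turn": 0},{"x": -190,"y": 0,"z": -50,"turn": 0},{"x": -240,"y": 0,"z": -50,"turn": 0}]}}

```text
t: 21.32
position: [528.7, -148.1, 190.7]
ee_rot: [-0.0, 0.611, 0.792, 0.0]
wrist_force: [1.2, 0.1, 0.6]
grip_width: 42.8
grasp_force: 0.0
```

```bash
python3 - <<'E'
from h import *
out=[]
for n,(x0,y0) in(("side",(220,265)),("top",(180,200))):
    out.append(cv2.resize(manip.grab_frame(n)[y0:y0+100,x0:x0+100],(400,400),interpolation=cv2.INTER_CUBIC))
cv2.imwrite("pics/j.png",np.hstack(out));F()
E
```

```text
t 21.43 r 225.4 phi -83.3 | on tool: radial -0.6 tang(ccw) -0.7 z -0.0 grip 43.0
```

View pics/j.png

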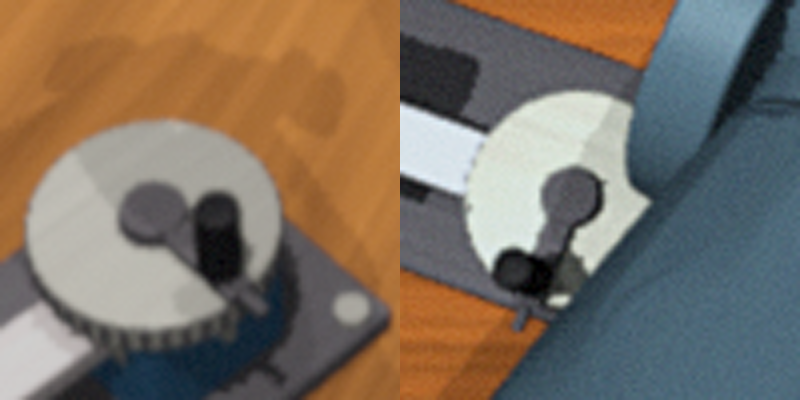

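The lever tip in the top view is at (210,280.5). That is about 35° clockwise of the start, or one click, which matches six clicks to the stop and five back. The dial is standing free and the arm is clear.

```bash
python3 -c "
from workcell import manip
print(manip.finish_job())"
```

```text
the job is handed in; nothing more can be done
None
```

The job is handed in: the dial met its stop at the sixth click clockwise, was held snug at about 12 N, then was turned back five clicks and released, and the final pictures fit that count; no verdict came back.

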